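Stack the spacers and hold the spring jaw at the line

ROBOT

A 7-joint arm with a two-finger parallel gripper is mounted at the origin on the work surface. World frame = base frame: x ahead of the robot, y to its left, z up, the work surface at z = 0. Lengths are in m, angles in degrees, forces in N, time in s.
With the tool pointing down it reaches from about 0.425 to 0.875 m from the base axis. Payload 4.7 kg.
Tool frame: the origin (TCP) lies on the mounting face of the last link; the fingertips stand 182 mm ahead of it and the grasp point (between the pads) lies 164 mm ahead of it; z points along the fingers, y is the line along which they close (so a half turn about z gives the same grasp; the last joint's range is limited). The gripper opens to 87 mm and grips with 3 to 60 N. Pads are 19 mm wide; open, the fingers measure 117 mm over their backs; the gripper's body (75 mm by 190 mm) begins 51 mm behind the grasp point.
Start: joints at [64.807, 18.392, -4.016, 83.108, 1.295, 78.541, -3.26], TCP at [0.285, -0.584, 0.405] pointing down, gripper open.
Joint ranges: [-163.93, 163.93], [-17.29, 119.83], [-79.2, 71.16], [3.27, 140.29], [-89.18, 269.18], [5.43, 117.66], [-154.24, 154.24]. Speed limits (degrees/s): [147.25, 147.25, 180, 180, 180, 180, 180].

INTERFACE

Orientations are given as [roll, pitch, yaw] about the fixed x, y, z axes, in that order (R = Rz(yaw) Ry(pitch) Rx(roll)).
In Python, from cell import env gives the robot as it stands.
- The arm moves only by the tool servo_tool, never from a script. Its argument "plan" is a list of rows, each an object with "xyz": the shift along the tool's x, y, z in cm, a list of three; "twist": the turn, a rotation vector about the tool's x, y, z in degrees, a list of three; "jaw": the closure, from 0 (fully open) to 1 (shut). In form: [{"xyz": [x, y, z], "twist": [wx, wy, wz], "jaw": jaw}, ...]. A call has 1 to 10 rows; each row is the pose to reach, as a shift and turn from the pose commanded when the call began, along the tool's axes at that moment; what a row does not reach only later rows make up. A row lasts 1/12 s, in which the tool goes at most 41.7 mm and 7.16 degrees, less where a joint would pass 70% of its speed; a pose out of reach is approached as far as the arm can. A call with a gripper value outside its range is refused whole. The fingers move at their own pace and stop on an object; "newtons" is the grip in N (left out, the last holds). Time passes only in rows, so rows that repeat a pose let the fingers close. It gives the time, the measured TCP pose, the force, the opening and the grip force at its end, in the units of the state.
- env.get_obs(): the state, without advancing time (a new reading comes with each control period).
- env.read_camera(name): name is "side" or "top" or "wrist"; returns a dict with "img" (384x512x3 uint8, red, green, blue), "camera_matrix" (3x3 intrinsics, pixels), "R" (3x3) and "t" (3): a world point X has camera coordinates R X + t. Camera axes: x right, y down, z forward; pixel columns grow to the right and rows downward; lengths in m; the calibration is good to about 2 mm. A picture is of the moment at which its call begins. There is no depth.
- env.sign_off(): hands the job in; it is judged then, once.
The state is a dict: "time_s": time; "qpos": joint angles; "joint_velocities": joint speeds; "effort": joint torques, N m; "tool_pos": TCP position; "tool_rot": TCP orientation; "force": force on the tool from outside, world axes, zero at the start; "wrist_torque": the same for the moment, N m; "grip_width": finger opening in m; "grasp_force": force on a finger pad.
Only numpy, scipy, OpenCV 4.12 (cv2) and the standard library are available. Lean on these libraries where they do the work, as an engineer would, in place of code of your own. Each camera call takes 0.05 s, during which the arm holds its last target. There are 200 camera calls.

TASK

Get the spring clamp jig ready for the next board: thread the wide spacer ring and then the narrow spacer ring onto the jig's upright post, each fully home, and let go of them. Then draw the spring-loaded jaw back (it has an upright wooden grip) until its pointer is level with the line on the index plate, and keep it there: finish while still holding the jaw at the line, because it springs shut if let go. Leave everything else on the bench where it lies.

Things in the scene. Friction and masses are not known exactly. Their poses are not given: they have to be found in the camera images.
- ring_wide_mid (a point): centre (on the axis, half-way up) of the wide one of two plain steel spacer rings: 54 mm outside, 22 mm hole, 20 mm tall, z along its axis. Loose, lying flat on the bench to the left or right of the jig (either ring can be on either side). About 0.3 kg.
- ring_narrow_mid (a point): centre (on the axis, half-way up) of the narrow one of two plain steel spacer rings: 38 mm outside, 22 mm hole, 20 mm tall, z along its axis. Loose, lying flat on the bench to the left or right of the jig (either ring can be on either side). About 0.1 kg.
- jig: The clamp jig: plywood board 310 x 150 x 18 mm fixed flat on the bench, origin at the middle of its underside. x runs along it from the slide to the post (away from the robot), y left, z up.
- post_foot (a point): Foot of the jig's fixed upright steel post, on its axis at the board's top face, 105 mm from the board's middle along +x. The post is 14 mm thick and 50 mm tall, its top 8 mm tapered. Axes are the jig's. With the wide ring home its centre is 10 mm above this point; with the narrow ring home on top of it, 30 mm.
- grip (a point): Point to hold on the spring slide: middle of its upright dark wooden grip, 18 mm thick along the jig's x, 56 mm along y, its top 20 mm above this point and its foot (the steel carriage top) 26 mm below. Moves with the slide; axes are the jig's. With the slide shut it is 105 mm from the post axis towards the robot.
- pointer (a point): Tip of the thin steel pointer that sticks out of the slide to the jig's right (-y), in line with the middle of the grip; moves with the slide. Axes are the jig's.
- mark (a point): The black line across the aluminium index plate (34 mm long, on the board's right edge), at its top edge facing the pointer. Axes are the jig's. The pointer is level with it when both have the same x along the jig. It stands 35 to 65 mm from the pointer's shut place, towards the robot.
- slide (a joint): Travel of the spring slide in m: 0 shut (as at the start), growing as it is pulled along the jig's -x (towards the robot), stop at 0.095. The spring pulls it shut with about 5 N at 0, 1 N more for each further 10 mm.
- hammer: Bystander: hammer with wooden handle, 280 mm.
- jar: Bystander: glass jar with steel lid, 64 mm across, 90 mm tall.
- offcut: Bystander: pale wood offcut, 90 x 55 x 35 mm.
- tin: Bystander: open metal cup, 70 mm across, 60 mm tall.
- pencil: Bystander: flat yellow carpenter's pencil, 150 mm.
- driver: Bystander: screwdriver with black handle, 200 mm.
- plane: Bystander: wooden hand plane, 160 x 55 mm, about 90 mm tall.
Mind the look-alikes: they are no part of the job. Leave any purple look-alike of the part that bears ring_wide_mid alone.

How it is judged:
By the outcome, as a careful person would: the job done as asked, in the order asked, and still so for the second after the job is handed in, while the arm keeps its last pose, push and grip.
It also fails if it takes over 72 s, if anything falls off the work surface, if the arm or the gripper's body presses on something with over 40 N, if the wrist force passes 120 N, or if a joint passes its speed limit or range.

## Working session

There is one attempt and no reset: what is moved stays moved. The work goes in short steps, Python scripts to look and compute and a tool call to move; the robot and the scene stay as the last step left them, time stands still between calls to the robot, and variables do not carry over. Pictures are saved under pics/ and viewed, at most 10 in all, crops included, and the job is handed in when it is done.

Besides the shell and the picture viewer there is one more tool, called after ">>>" as name(argument=value, ...) on one line, values as JSON. servo_tool: Moves the arm, as the interface text tells. Its arguments: {"type":"object","properties":{"plan":{"type":"array","items":{"type":"object","properties":{"xyz":{"type":"array","items":{"type":"number"}},"twist":{"type":"array","items":{"type":"number"}},"jaw":{"type":"number"}}}},"newtons":{"type":"number"}},"required":["plan"]}

```bash
mkdir -p pics; cat > h.py <<'E'
import numpy as np, cv2
from cell import env
from scipy.spatial.transform import Rotation as Ro
def snap(n,f,crop=None,s=1):
    c=env.read_camera(n); im=c['img'][:,:,::-1]
    cv2.imwrite('pics/raw_'+f+'.png',im); np.savez('pics/'+f+'.npz',K=c['camera_matrix'],R=c['R'],t=c['t'])
    if crop: x0,y0,x1,y1=crop; im=im[y0:y1,x0:x1]
    cv2.imwrite('pics/'+f+'.png',cv2.resize(im,None,fx=s,fy=s,interpolation=cv2.INTER_CUBIC))
def load(f): return np.load('pics/'+f+'.npz')
def back(f,u,v,z):
    c=load(f); d=c['R'].T@np.linalg.solve(c['K'],[u,v,1]); o=-c['R'].T@c['t']
    return o+d*(z-o[2])/d[2]
def proj(f,X):
    c=load(f); p=c['K']@(c['R']@np.array(X)+c['t']); return p[:2]/p[2]
def move(X):  # tool-frame shift in cm to world tcp X
    o=env.get_obs(); print(o['tool_pos'],o['tool_rot'])
E
python3 - <<'E'
from h import *
snap('top','top1',s=1.56); snap('side','side1',s=1.56)
o=env.get_obs(); print(o)
for n in('top1','side1'):
    c=load(n); print(c['K'],-c['R'].T@c['t'],c['R'])
E
```

```text
{'time_s': 0.1, 'qpos': array([64.80565623, 18.43303464, -4.01571126, 83.16835124,  1.29405511,
       78.54079752, -3.26010079]), 'joint_velocities': array([ 0.04170409, -0.06273639,  0.02779732, -0.10782875, -0.02385116,
        0.20733082,  0.09401223]), 'effort': array([ 6.66454889e-05, -4.92571163e+01, -4.05782517e-01, -3.13395560e+01,
       -6.42432296e-02,  3.95049923e-02,  9.58737337e-05]), 'tool_pos': array([ 0.28485606, -0.58404656,  0.40378695]), 'tool_rot': array([-1.79902997e+02,  4.52531538e-03,  2.60038331e+01]), 'force': array([ 0.25547201,  0.59161896, -0.01691437]), 'wrist_torque': array([-0.05325503, -0.00511704, -0.01779612]), 'grasp_force': 0.0, 'grip_width': 0.08706784540406481}
[[348.65567923   0.         256.87456758]
 [  0.         348.65567923 196.22735412]
 [  0.           0.           1.        ]] [0.41013634 0.00486294 0.9642119 ] [[ 1.25645503e-02 -9.99920471e-01  1.08764187e-03]
 [-9.88970966e-01 -1.25874838e-02 -1.47573657e-01]
 [ 1.47575612e-01  7.78550410e-04 -9.89050470e-01]]
[[397.22812967   0.         249.95414443]
 [  0.         397.22812967 196.82250999]
 [  0.           0.           1.        ]] [0.18318003 0.86755135 0.82515112] [[-0.93011694 -0.36725201  0.0029056 ]
 [-0.22939409  0.57475775 -0.78551377]
 [ 0.28681149 -0.73128619 -0.61883736]]
```

View pics/top1.png

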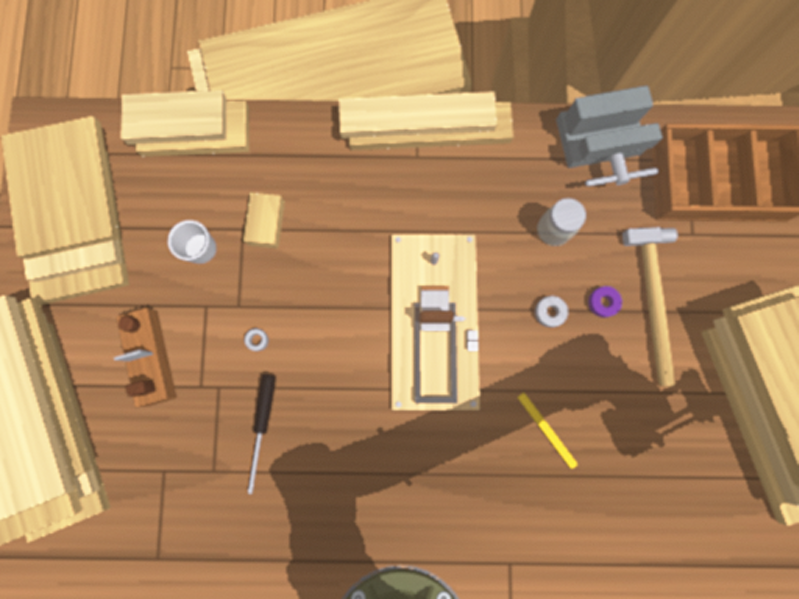

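View pics/side1.png

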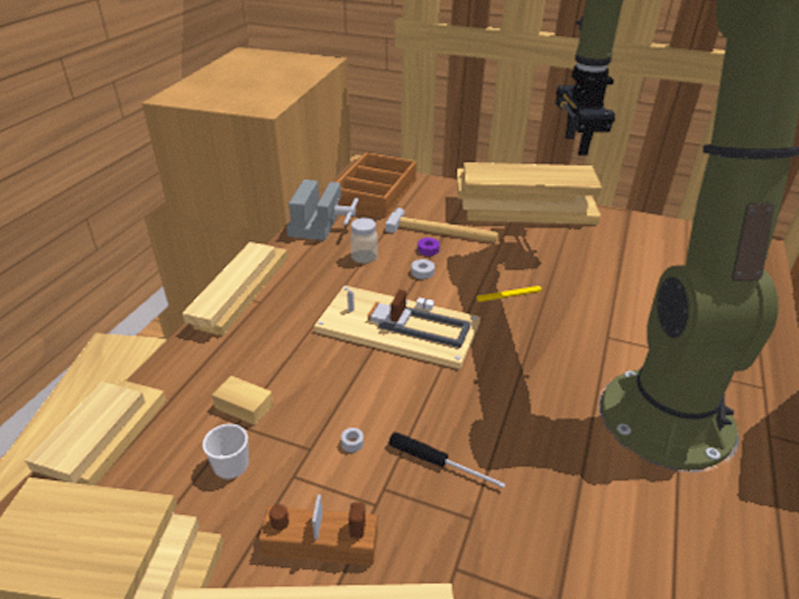

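Top picture: the steel ring at (551,311) and the purple ring at (605,301) are the wide candidates, and the small ring at (256,339) is narrow. The plain steel one at (551,311) fits "plain steel, wide"; the purple one is the look-alike. The post is at (433,257). I'll confirm this in one crop.

```bash
python3 - <<'E'
from h import *
im=cv2.imread('pics/raw_top1.png')
a=cv2.resize(im[145:270,245:405],None,fx=4.8,fy=4.8,interpolation=cv2.INTER_CUBIC)
cv2.imwrite('pics/c1.png',a)
s=1.5605
for n,u,v,z in [('wide',551,311,.02),('purple',605,301,.02),('narrow',256,339,.02),('posttop',433,257,.068),('grip',436,316,.0838)]:
    print(n,back('top1',u/s,v/s,z))
for n,u,v,z in [('wide',423,267,.02),('narrow',352,438,.02),('posttop',350,292,.068)]:
    print('side',n,back('side1',u/s,v/s,z))
for q in [(391,235),(477,235),(391,410),(480,409)]: print(back('top1',q[0]/s,q[1]/s,.018))
E
```

```text
wide [ 0.54588755 -0.25766944  0.02      ]
purple [ 0.56485308 -0.35311659  0.02      ]
narrow [0.49018931 0.25668969 0.02      ]
posttop [ 0.62855172 -0.04764737  0.068     ]
grip [ 0.52608545 -0.05199645  0.0838    ]
side wide [ 0.54083808 -0.24985436  0.02      ]
side narrow [0.4863106  0.26494391 0.02      ]
side posttop [ 0.62814538 -0.04329003  0.068     ]
[0.68020846 0.02489822 0.018     ]
[ 0.6821945  -0.12934174  0.018     ]
[0.37171351 0.02019724 0.018     ]
[ 0.37530078 -0.13199028  0.018     ]
```

View pics/c1.png

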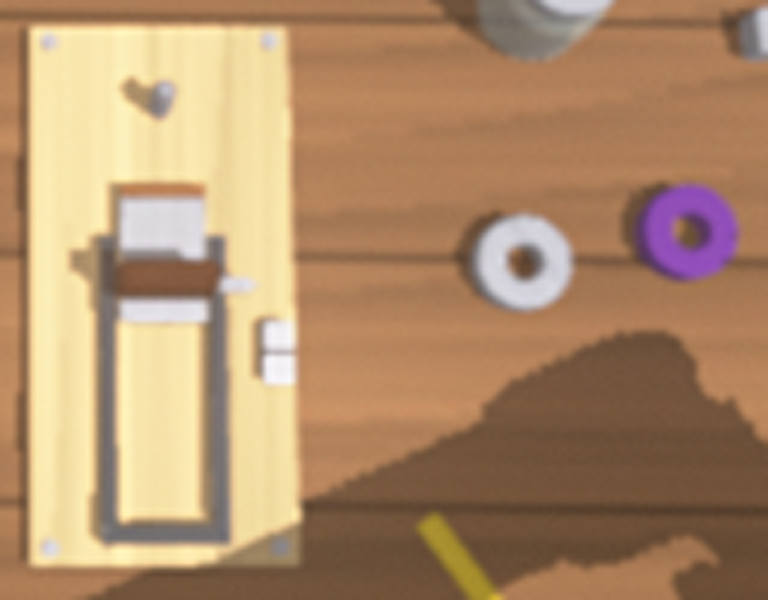

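The crop confirms it: the plain steel wide ring is at crop (523,262), the purple one at (688,231) is left alone, the post is at (160,97), and the index plate line is at about (278,352). I'm going above the wide ring now.

>>> servo_tool(plan=[{"xyz": [37.7,-18.3,10.4],"twist": [0,0,26],"jaw": 0},{"xyz": [37.7,-18.3,10.4],"twist": [0,0,26],"jaw": 0},{"xyz": [37.7,-18.3,10.4],"twist": [0,0,26],"jaw": 0},{"xyz": [37.7,-18.3,10.4],"twist": [0,0,26],"jaw": 0},{"xyz": [37.7,-18.3,10.4],"twist": [0,0,26],"jaw": 0},{"xyz": [37.7,-18.3,10.4],"twist": [0,0,26],"jaw": 0},{"xyz": [37.7,-18.3,10.4],"twist": [0,0,26],"jaw": 0},{"xyz": [37.7,-18.3,10.4],"twist": [0,0,26],"jaw": 0},{"xyz": [37.7,-18.3,10.4],"twist": [0,0,26],"jaw": 0},{"xyz": [37.7,-18.3,10.4],"twist": [0,0,26],"jaw": 0}])

```text
time_s: 0.93
tool_pos: [0.5338, -0.266, 0.3042]
tool_rot: [180.0, 0.0, -0.0]
force: [-0.7, -0.9, 0.4]
grip_width: 0.0869
grasp_force: 0.0
```

>>> servo_tool(plan=[{"xyz": [0,0,0],"twist": [0,0,0],"jaw": 0.15},{"xyz": [0,0,0],"twist": [0,0,0],"jaw": 0.15},{"xyz": [0,0,0],"twist": [0,0,0],"jaw": 0.15},{"xyz": [0,0,0],"twist": [0,0,0],"jaw": 0.15}])

```text
time_s: 1.27
tool_pos: [0.5323, -0.2694, 0.3049]
tool_rot: [179.9, 0.0, -0.1]
force: [-0.8, -0.2, 0.3]
grip_width: 0.0751
grasp_force: 0.0
```

```bash
python3 - <<'E'
from h import *
snap('wrist','w1',s=1.56)
o=env.get_obs(); print(o['tool_pos'],o['tool_rot'],o['time_s'],o['grip_width'],o['qpos'])
print(proj('w1',[.544,-.256,.02]),proj('w1',np.array(o['tool_pos'])-[0,0,.164]))
E
```

```text
[ 0.53220573 -0.26963549  0.30508299] [ 1.79945269e+02  1.59523152e-02 -1.78180114e-01] 1.3167 0.07486071939380128 [ 36.28970236  16.46587547 -14.12149957  97.71397878   4.39163408
  66.34762586 -69.21698413]
[238.50216193 180.15987138] [252.78249513 241.64145239]
```

View pics/w1.png

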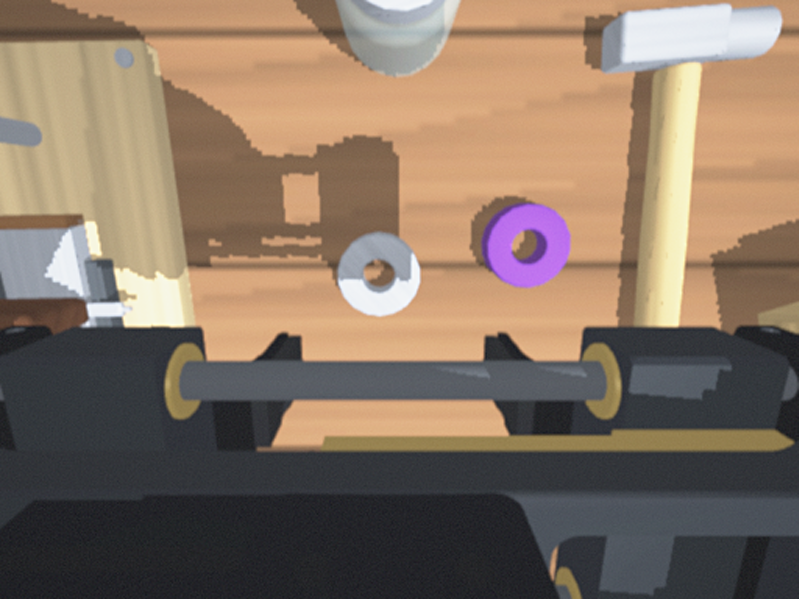

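The wrist view shows the wide ring's top centred at (380,274), purple at (526,245) and the post tip at (35,132).

```bash
python3 - <<'E'
from h import *
s=1.5605
print(back('w1',380/s,273/s,.02),back('w1',526/s,245/s,.02),back('w1',30/s,131/s,.066))
o=env.get_obs(); print(o['tool_pos'])
E
```

```text
[ 0.54937539 -0.26115113  0.02      ] [ 0.56725618 -0.35461499  0.02      ] [ 0.62984027 -0.09013468  0.066     ]
[ 0.53220573 -0.26963549  0.30508299]
```

>>> servo_tool(plan=[{"xyz": [1.5,-1.1,3],"twist": [0,0,0],"jaw": 0.15},{"xyz": [1.5,-1.1,6],"twist": [0,0,0],"jaw": 0.15},{"xyz": [1.5,-1.1,9],"twist": [0,0,0],"jaw": 0.15},{"xyz": [1.5,-1.1,11],"twist": [0,0,0],"jaw": 0.15},{"xyz": [1.5,-1.1,11.9],"twist": [0,0,0],"jaw": 0.15},{"xyz": [1.5,-1.1,11.9],"twist": [0,0,0],"jaw": 0.15},{"xyz": [1.5,-1.1,11.9],"twist": [0,0,0],"jaw": 0.15},{"xyz": [1.5,-1.1,11.9],"twist": [0,0,0],"jaw": 0.15}])

```text
time_s: 1.98
tool_pos: [0.5484, -0.2578, 0.1872]
tool_rot: [179.9, -0.1, -0.1]
force: [-0.3, -0.1, 1.2]
grip_width: 0.0743
grasp_force: 0.0
```

>>> servo_tool(plan=[{"xyz": [0,0,0.15],"twist": [0,0,0],"jaw": 0.6},{"xyz": [0,0,0.15],"twist": [0,0,0],"jaw": 0.6},{"xyz": [0,0,0.15],"twist": [0,0,0],"jaw": 0.6},{"xyz": [0,0,0.15],"twist": [0,0,0],"jaw": 0.6},{"xyz": [0,0,0.15],"twist": [0,0,0],"jaw": 0.6},{"xyz": [0,0,0.15],"twist": [0,0,0],"jaw": 0.6},{"xyz": [0,0,0.15],"twist": [0,0,0],"jaw": 0.6},{"xyz": [0,0,0.15],"twist": [0,0,0],"jaw": 0.6}], newtons=30)

```text
time_s: 2.65
tool_pos: [0.5483, -0.2573, 0.1849]
tool_rot: [179.9, -0.0, -0.0]
force: [-0.3, -1.6, 3.2]
grip_width: 0.0535
grasp_force: 30.0
```

>>> servo_tool(plan=[{"xyz": [0,0,-3],"twist": [0,0,0],"jaw": 0.6},{"xyz": [0,0,-6],"twist": [0,0,0],"jaw": 0.6},{"xyz": [0,0,-9],"twist": [0,0,0],"jaw": 0.6},{"xyz": [0,0,-12],"twist": [0,0,0],"jaw": 0.6},{"xyz": [0,0,-12],"twist": [0,0,0],"jaw": 0.6}])

```text
time_s: 3.07
tool_pos: [0.5501, -0.2565, 0.3104]
tool_rot: [179.8, -0.5, 0.0]
force: [1.1, -0.7, -1.5]
grip_width: 0.0536
grasp_force: 30.0
```

>>> servo_tool(plan=[{"xyz": [7.9,-20.8,0],"twist": [0,0,0],"jaw": 0.6},{"xyz": [7.9,-20.8,0],"twist": [0,0,0],"jaw": 0.6},{"xyz": [7.9,-20.8,0],"twist": [0,0,0],"jaw": 0.6},{"xyz": [7.9,-20.8,0],"twist": [0,0,0],"jaw": 0.6},{"xyz": [7.9,-20.8,0],"twist": [0,0,0],"jaw": 0.6},{"xyz": [7.9,-20.8,0],"twist": [0,0,0],"jaw": 0.6},{"xyz": [7.9,-20.8,0],"twist": [0,0,0],"jaw": 0.6},{"xyz": [7.9,-20.8,0],"twist": [0,0,0],"jaw": 0.6},{"xyz": [7.9,-20.8,0],"twist": [0,0,0],"jaw": 0.6}])

```text
time_s: 3.82
tool_pos: [0.6265, -0.0496, 0.3029]
tool_rot: [180.0, 0.2, -0.0]
force: [-0.9, -1.1, -3.4]
grip_width: 0.0537
grasp_force: 30.0
```

```bash
python3 - <<'E'
from h import *
snap('wrist','w2'); snap('side','s2')
o=env.get_obs(); print(o['tool_pos'],o['tool_rot'],o['time_s'])
p=o['tool_pos']; print(proj('w2',[p[0],p[1],p[2]-.167]),proj('s2',[p[0],p[1],p[2]-.175]),proj('s2',[.6285,-.046,.068]),proj('w2',[.6285,-.046,.068]))
a=cv2.imread('pics/raw_w2.png'); b=cv2.imread('pics/raw_s2.png')
a=cv2.resize(a,None,fx=.78,fy=.78); b=cv2.resize(b[120:270,160:360],None,fx=3,fy=3,interpolation=cv2.INTER_CUBIC)
a=cv2.resize(cv2.imread('pics/raw_w2.png')[100:350,160:360],(360,450))
b=cv2.resize(cv2.imread('pics/raw_s2.png')[130:280,190:337],(440,450),interpolation=cv2.INTER_CUBIC)
cv2.imwrite('pics/m2.png',np.hstack([a,b]))
E
```

```text
[ 0.62659714 -0.05067364  0.30354072] [ 1.79955497e+02  9.87205169e-02 -1.53755569e-01] 3.9167
[254.28245507 238.95731391] [225.00643881 170.24575393] [224.53843856 186.6205903 ] [247.74797493 202.8282192 ]
```

View pics/m2.png

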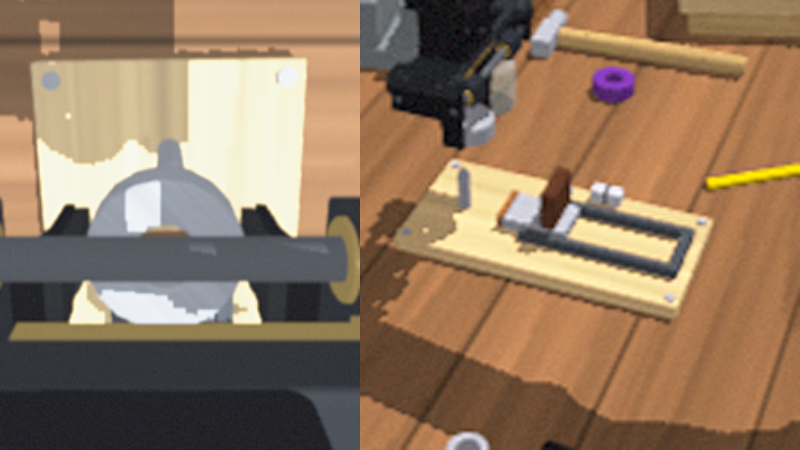

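```bash
python3 - <<'E'
from h import *
p=np.array([.6266,-.0507,.3035])
for dx in(-.004,0,.004): print(dx,'ring far edge',proj('w2',[p[0]+dx+.027,p[1],p[2]-.165]),'hole far',proj('w2',[p[0]+dx+.011,p[1],p[2]-.165]))
print('L/R',proj('w2',[p[0],p[1]+.027,p[2]-.165]),proj('w2',[p[0],p[1]-.027,p[2]-.165]))
for X in [.6285+.007,.6285]: print('base',proj('w2',[X,-.046,.018]),'top',proj('w2',[X,-.046,.068]))
print('base from wrist', back('w2',253.9,100+141/1.8,.018))
print('screws',back('w2',51/1.8+160,80/1.8+100,.018),back('w2',287/1.8+160,76/1.8+100,.018))
im=load('top1');s=1.5605
print('top posttop',back('top1',279,164.4,.068), 'screws top', [back('top1',245+u/4.8,145+v/4.8,.018)[:2] for u,v in[(49,41),(269,41),(49,547),(280,547)]])
print('wrist w1 base',back('w1',38/s,135/s,.018))
E
```

```text
-0.004 ring far edge [254.44337867 202.99233844] hole far [254.39049864 229.26337167]
0 ring far edge [254.45702819 196.21119312] hole far [254.40346746 222.82040206]
0.004 ring far edge [254.47085627 189.3413434 ] hole far [254.41660161 216.29530048]
L/R [208.60436334 240.41924447] [300.10611988 240.27190096]
base [248.27637315 182.10787002] top [247.71272366 194.82075063]
base [248.30185367 188.77780908] top [247.74797493 202.8282192 ]
base from wrist [ 0.63941543 -0.05172805  0.018     ]
screws [0.67349633 0.01285825 0.018     ] [ 0.67552536 -0.11612227  0.018     ]
top posttop [ 0.62938864 -0.05166223  0.068     ] screws top [array([0.67187732, 0.01178009]), array([ 0.67352567, -0.11633051]), array([0.38179258, 0.0079304 ]), array([ 0.38340441, -0.12067661])]
wrist w1 base [ 0.63421969 -0.055559    0.018     ]
```

>>> servo_tool(plan=[{"xyz": [0.4,0,1],"twist": [0,0,0],"jaw": 0.6},{"xyz": [0.4,0,2.5],"twist": [0,0,0],"jaw": 0.6},{"xyz": [0.4,0,4],"twist": [0,0,0],"jaw": 0.6},{"xyz": [0.4,0,4.5],"twist": [0,0,0],"jaw": 0.6},{"xyz": [0.4,0,4.8],"twist": [0,0,0],"jaw": 0.6},{"xyz": [0.4,0,5.1],"twist": [0,0,0],"jaw": 0.6},{"xyz": [0.4,0,5.3],"twist": [0,0,0],"jaw": 0.6},{"xyz": [0.4,0,5.5],"twist": [0,0,0],"jaw": 0.6},{"xyz": [0.4,0,5.5],"twist": [0,0,0],"jaw": 0.6}])

```text
time_s: 4.67
tool_pos: [0.6313, -0.0488, 0.2496]
tool_rot: [180.0, -0.0, -0.0]
force: [-0.5, 1.1, -3.0]
grip_width: 0.0538
grasp_force: 30.0
```

>>> servo_tool(plan=[{"xyz": [0,0.15,0.3],"twist": [0,0,0],"jaw": 0.6},{"xyz": [0,0.15,0.6],"twist": [0,0,0],"jaw": 0.6},{"xyz": [0,0.15,0.9],"twist": [0,0,0],"jaw": 0.6},{"xyz": [0,0.15,1.2],"twist": [0,0,0],"jaw": 0.6},{"xyz": [0,0.15,1.5],"twist": [0,0,0],"jaw": 0.6},{"xyz": [0,0.15,1.5],"twist": [0,0,0],"jaw": 0.6}])

```text
time_s: 5.17
tool_pos: [0.6314, -0.0505, 0.234]
tool_rot: [180.0, -0.1, -0.0]
force: [2.3, -0.1, -3.7]
grip_width: 0.0542
grasp_force: 30.0
```

```bash
python3 - <<'E'
from h import *
snap('wrist','w3'); snap('side','s3')
o=env.get_obs(); print(o['tool_pos'],o['force'],o['time_s'])
a=cv2.resize(cv2.imread('pics/raw_w3.png')[100:350,160:360],(360,450))
b=cv2.resize(cv2.imread('pics/raw_s3.png')[130:280,190:337],(440,450),interpolation=cv2.INTER_CUBIC)
cv2.imwrite('pics/m3.png',np.hstack([a,b]))
E
```

```text
[ 0.631396   -0.05056674  0.23424679] [ 3.05104945 -1.58286162 -4.13724194] 5.2667
```

View pics/m3.png

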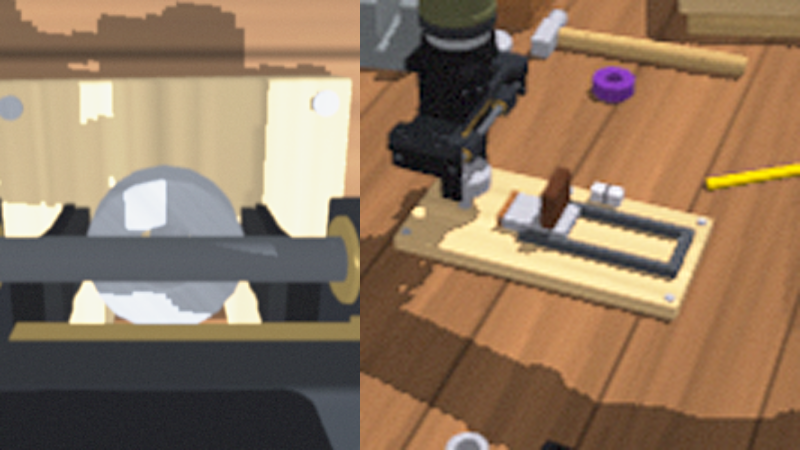

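The ring is on the post (side view: the post shows below the ring at (468,200)). There's a light +x contact, so I'll shift a little and lower it.

>>> servo_tool(plan=[{"xyz": [0.15,0,0.3],"twist": [0,0,0],"jaw": 0.6},{"xyz": [0.15,0,0.8],"twist": [0,0,0],"jaw": 0.6},{"xyz": [0.15,0,1.3],"twist": [0,0,0],"jaw": 0.6},{"xyz": [0.15,0,1.8],"twist": [0,0,0],"jaw": 0.6},{"xyz": [0.15,0,2.3],"twist": [0,0,0],"jaw": 0.6},{"xyz": [0.15,0,2.7],"twist": [0,0,0],"jaw": 0.6},{"xyz": [0.15,0,2.9],"twist": [0,0,0],"jaw": 0.6},{"xyz": [0.15,0,2.9],"twist": [0,0,0],"jaw": 0.6}])

```text
time_s: 5.93
tool_pos: [0.6323, -0.0502, 0.2046]
tool_rot: [-180.0, 0.1, 0.0]
force: [-0.4, -0.0, -2.3]
grip_width: 0.0534
grasp_force: 30.0
```

>>> servo_tool(plan=[{"xyz": [0,0,0.15],"twist": [0,0,0],"jaw": 0.6},{"xyz": [0,0,0.2],"twist": [0,0,0],"jaw": 0.6},{"xyz": [0,0,0.2],"twist": [0,0,0],"jaw": 0.15},{"xyz": [0,0,0.2],"twist": [0,0,0],"jaw": 0.15},{"xyz": [0,0,0.2],"twist": [0,0,0],"jaw": 0.15},{"xyz": [0,0,0.1],"twist": [0,0,0],"jaw": 0.15},{"xyz": [0,0,-3],"twist": [0,0,0],"jaw": 0.15},{"xyz": [0,0,-6],"twist": [0,0,0],"jaw": 0.15},{"xyz": [0,0,-10],"twist": [0,0,0],"jaw": 0.15},{"xyz": [0,0,-10],"twist": [0,0,0],"jaw": 0.15}])

```text
time_s: 6.77
tool_pos: [0.6354, -0.0499, 0.3147]
tool_rot: [179.9, -0.8, 0.0]
force: [0.9, -0.3, 1.3]
grip_width: 0.0738
grasp_force: 0.0
```

>>> servo_tool(plan=[{"xyz": [-14.3,-30.7,0],"twist": [0,0,0],"jaw": 0.3},{"xyz": [-14.3,-30.7,0],"twist": [0,0,0],"jaw": 0.3},{"xyz": [-14.3,-30.7,0],"twist": [0,0,0],"jaw": 0.3},{"xyz": [-14.3,-30.7,0],"twist": [0,0,0],"jaw": 0.3},{"xyz": [-14.3,-30.7,0],"twist": [0,0,0],"jaw": 0.3},{"xyz": [-14.3,-30.7,0],"twist": [0,0,0],"jaw": 0.3},{"xyz": [-14.3,-30.7,0],"twist": [0,0,0],"jaw": 0.3},{"xyz": [-14.3,-30.7,0],"twist": [0,0,0],"jaw": 0.3},{"xyz": [-14.3,-30.7,0],"twist": [0,0,0],"jaw": 0.3},{"xyz": [-14.3,-30.7,0],"twist": [0,0,0],"jaw": 0.3}])

```text
time_s: 7.6
tool_pos: [0.4876, 0.2607, 0.3062]
tool_rot: [-179.9, -0.1, 0.4]
force: [0.7, -0.8, 0.4]
grip_width: 0.0613
grasp_force: 0.0
```

>>> servo_tool(plan=[{"xyz": [0,0,0],"twist": [0,0,0],"jaw": 0.3},{"xyz": [0,0,0],"twist": [0,0,0],"jaw": 0.3},{"xyz": [0,0,0],"twist": [0,0,0],"jaw": 0.3}])

```text
time_s: 7.85
tool_pos: [0.4908, 0.2547, 0.3053]
tool_rot: [180.0, -0.0, -0.2]
force: [0.8, -0.6, -0.0]
grip_width: 0.0616
grasp_force: 0.0
```

```bash
python3 - <<'E'
from h import *
snap('wrist','w4'); snap('top','t4')
o=env.get_obs(); print(o['tool_pos'],o['tool_rot'],o['time_s'],o['grip_width'])
a=cv2.resize(cv2.imread('pics/raw_w4.png'),None,fx=.85,fy=.85)
b=cv2.resize(cv2.imread('pics/raw_t4.png')[145:225,245:317],(360,400),interpolation=cv2.INTER_CUBIC)
b=np.vstack([b,np.zeros((0,360,3),np.uint8)])
h=max(a.shape[0],400); A=np.zeros((h,a.shape[1]+360,3),np.uint8); A[:a.shape[0],:a.shape[1]]=a; A[:400,a.shape[1]:]=b
cv2.imwrite('pics/m4.png',A); print(A.shape)
E
```

```text
[0.490562   0.25513107 0.30528393] [ 1.79970497e+02 -2.31832640e-03 -1.76529045e-01] 7.95 0.061022237970899756
(400, 795, 3)
```

View pics/m4.png

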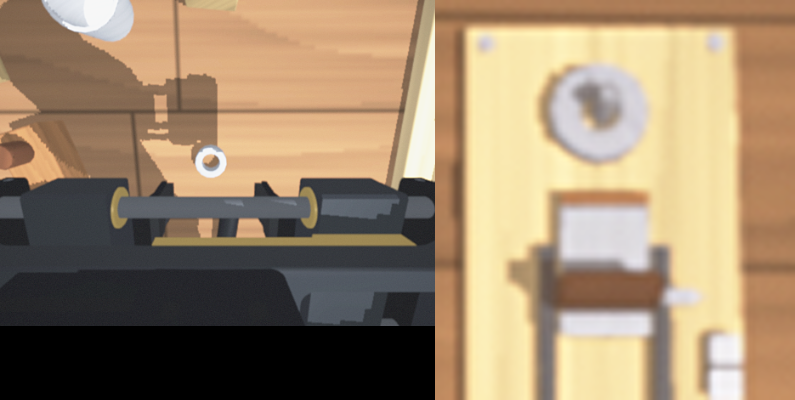

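The wide ring is round the post (right crop, ring at (599,112)). The narrow ring is at wrist (210,161), i.e. pixel (247,189.4).

```bash
python3 - <<'E'
from h import *
print(back('w4',247.1,189.4,.02))
for z in(.038,.045,.058): print('wide',back('t4',245+164/5,145+112/5,z))
im=cv2.imread('pics/raw_w4.png')[150:220,215:285].astype(int); m=(im.min(2)>190)|((im.max(2)-im.min(2)<25)&(im.min(2)>90)); n,l,s,c=cv2.connectedComponentsWithStats(m.astype(np.uint8)); print(s,c+[215,150])
print(proj('w4',[.490,.257,.02]))
E
```

```text
[0.49298563 0.25946143 0.02      ]
wide [ 0.6283225  -0.05031757  0.038     ]
wide [ 0.62667352 -0.04990053  0.045     ]
wide [ 0.62361114 -0.04912603  0.058     ]
[[   0    0   70   70 3997]
 [  14   20   38   39  903]] [[249.95621716 183.32674506]
 [247.48062016 189.69324474]]
[249.51016189 192.20403383]
```

>>> servo_tool(plan=[{"xyz": [0.1,-0.3,3],"twist": [0,0,0],"jaw": 0.3},{"xyz": [0.1,-0.3,6],"twist": [0,0,0],"jaw": 0.3},{"xyz": [0.1,-0.3,9],"twist": [0,0,0],"jaw": 0.3},{"xyz": [0.1,-0.3,11],"twist": [0,0,0],"jaw": 0.3},{"xyz": [0.1,-0.3,12],"twist": [0,0,0],"jaw": 0.3},{"xyz": [0.1,-0.3,12],"twist": [0,0,0],"jaw": 0.3},{"xyz": [0.1,-0.3,12],"twist": [0,0,0],"jaw": 0.3}])

```text
time_s: 8.53
tool_pos: [0.4912, 0.2594, 0.1855]
tool_rot: [-180.0, -0.0, -0.1]
force: [1.0, 0.2, -0.0]
grip_width: 0.061
grasp_force: 0.0
```

>>> servo_tool(plan=[{"xyz": [0,0,0],"twist": [0,0,0],"jaw": 0.75},{"xyz": [0,0,0],"twist": [0,0,0],"jaw": 0.75},{"xyz": [0,0,0],"twist": [0,0,0],"jaw": 0.75},{"xyz": [0,0,0],"twist": [0,0,0],"jaw": 0.75},{"xyz": [0,0,0],"twist": [0,0,0],"jaw": 0.75},{"xyz": [0,0,0],"twist": [0,0,0],"jaw": 0.75},{"xyz": [0,0,0],"twist": [0,0,0],"jaw": 0.75}], newtons=20)

```text
time_s: 9.12
tool_pos: [0.4908, 0.2597, 0.1858]
tool_rot: [180.0, -0.0, -0.0]
force: [-0.1, -0.5, 2.7]
grip_width: 0.038
grasp_force: 20.0
```

>>> servo_tool(plan=[{"xyz": [0,0,-3],"twist": [0,0,0],"jaw": 0.75},{"xyz": [0,0,-6],"twist": [0,0,0],"jaw": 0.75},{"xyz": [0,0,-9],"twist": [0,0,0],"jaw": 0.75},{"xyz": [0,0,-12],"twist": [0,0,0],"jaw": 0.75},{"xyz": [0,0,-12],"twist": [0,0,0],"jaw": 0.75},{"xyz": [0,0,-12],"twist": [0,0,0],"jaw": 0.75}])

```text
time_s: 9.62
tool_pos: [0.491, 0.2602, 0.3071]
tool_rot: [-179.9, -0.2, 0.0]
force: [-0.3, -0.2, -2.2]
grip_width: 0.0376
grasp_force: 20.0
```

>>> servo_tool(plan=[{"xyz": [14.1,31,0],"twist": [0,0,0],"jaw": 0.75},{"xyz": [14.1,31,0],"twist": [0,0,0],"jaw": 0.75},{"xyz": [14.1,31,0],"twist": [0,0,0],"jaw": 0.75},{"xyz": [14.1,31,0],"twist": [0,0,0],"jaw": 0.75},{"xyz": [14.1,31,0],"twist": [0,0,0],"jaw": 0.75},{"xyz": [14.1,31,0],"twist": [0,0,0],"jaw": 0.75},{"xyz": [14.1,31,0],"twist": [0,0,0],"jaw": 0.75},{"xyz": [14.1,31,0],"twist": [0,0,0],"jaw": 0.75},{"xyz": [14.1,31,0],"twist": [0,0,0],"jaw": 0.75},{"xyz": [14.1,31,0],"twist": [0,0,0],"jaw": 0.75}])

```text
time_s: 10.45
tool_pos: [0.6317, -0.0559, 0.3025]
tool_rot: [179.9, 0.2, -0.5]
force: [0.9, 0.1, -0.5]
grip_width: 0.0379
grasp_force: 20.0
```

>>> servo_tool(plan=[{"xyz": [0,0,2],"twist": [0,0,0],"jaw": 0.75},{"xyz": [0,0,4],"twist": [0,0,0],"jaw": 0.75},{"xyz": [0,0,4],"twist": [0,0,0],"jaw": 0.75},{"xyz": [0,0,4],"twist": [0,0,0],"jaw": 0.75}])

```text
time_s: 10.78
tool_pos: [0.6304, -0.049, 0.2631]
tool_rot: [-179.9, 0.3, 0.1]
force: [0.1, -0.7, -1.5]
grip_width: 0.0377
grasp_force: 20.0
```

```bash
python3 - <<'E'
from h import *
snap('wrist','w5'); snap('side','s5')
o=env.get_obs(); p=o['tool_pos']; print(p,o['tool_rot'],o['time_s'])
for dx in(-.004,0,.004): print(dx,proj('w5',[p[0]+dx+.019,p[1],p[2]-.165]),proj('w5',[p[0]+dx,p[1],p[2]-.165]))
a=cv2.resize(cv2.imread('pics/raw_w5.png')[100:350,160:360],(360,450))
b=cv2.resize(cv2.imread('pics/raw_s5.png')[130:280,190:337],(440,450),interpolation=cv2.INTER_CUBIC)
cv2.imwrite('pics/m5.png',np.hstack([a,b]))
E
```

```text
[ 0.63170824 -0.04930646  0.26582008] [-1.79982995e+02 -1.18266964e-02  6.91340895e-02] 10.8833
-0.004 [253.61827806 214.95486849] [253.50248383 245.72190114]
0 [253.64357827 208.23249378] [253.52627819 239.39963655]
0.004 [253.66921368 201.42105307] [253.55037819 232.99616249]
```

View pics/m5.png

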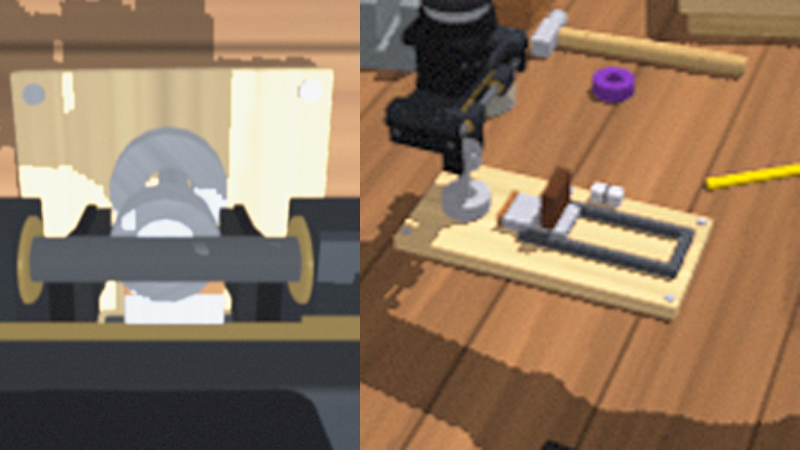

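The wide ring lies home on the board, and the narrow ring is held above the post with the same offset as before. Lowering it now.

>>> servo_tool(plan=[{"xyz": [0.05,0.08,0.5],"twist": [0,0,0],"jaw": 0.75},{"xyz": [0.05,0.08,1],"twist": [0,0,0],"jaw": 0.75},{"xyz": [0.05,0.08,1.4],"twist": [0,0,0],"jaw": 0.75},{"xyz": [0.05,0.08,1.8],"twist": [0,0,0],"jaw": 0.75},{"xyz": [0.05,0.08,2.2],"twist": [0,0,0],"jaw": 0.75},{"xyz": [0.05,0.08,2.6],"twist": [0,0,0],"jaw": 0.75},{"xyz": [0.05,0.08,2.6],"twist": [0,0,0],"jaw": 0.75}])

```text
time_s: 11.47
tool_pos: [0.6317, -0.0511, 0.2382]
tool_rot: [-180.0, 0.1, 0.0]
force: [0.0, 0.3, -1.3]
grip_width: 0.0379
grasp_force: 20.0
```

>>> servo_tool(plan=[{"xyz": [0,0,0.4],"twist": [0,0,0],"jaw": 0.75},{"xyz": [0,0,0.8],"twist": [0,0,0],"jaw": 0.75},{"xyz": [0,0,1.2],"twist": [0,0,0],"jaw": 0.75},{"xyz": [0,0,1.4],"twist": [0,0,0],"jaw": 0.75},{"xyz": [0,0,1.5],"twist": [0,0,0],"jaw": 0.75},{"xyz": [0,0,1.55],"twist": [0,0,0],"jaw": 0.75}])

```text
time_s: 11.97
tool_pos: [0.6321, -0.051, 0.2238]
tool_rot: [180.0, 0.0, 0.0]
force: [-1.3, 0.2, -0.3]
grip_width: 0.0382
grasp_force: 20.0
```

>>> servo_tool(plan=[{"xyz": [0,0,0.05],"twist": [0,0,0],"jaw": 0.75},{"xyz": [0,0,0.05],"twist": [0,0,0],"jaw": 0.3},{"xyz": [0,0,0.05],"twist": [0,0,0],"jaw": 0.3},{"xyz": [0,0,0],"twist": [0,0,0],"jaw": 0.3},{"xyz": [0,0,0],"twist": [0,0,0],"jaw": 0.3},{"xyz": [0,0,-3],"twist": [0,0,0],"jaw": 0.3},{"xyz": [0,0,-6],"twist": [0,0,0],"jaw": 0.3},{"xyz": [0,0,-9],"twist": [0,0,0],"jaw": 0.3},{"xyz": [0,0,-9],"twist": [0,0,0],"jaw": 0.3}])

```text
time_s: 12.72
tool_pos: [0.6344, -0.0508, 0.3212]
tool_rot: [179.9, -0.7, -0.0]
force: [1.0, 0.0, 1.4]
grip_width: 0.0609
grasp_force: 0.0
```

>>> servo_tool(plan=[{"xyz": [-10.6,0.2,0],"twist": [0,0,-45],"jaw": 0.4},{"xyz": [-10.6,0.2,0],"twist": [0,0,-45],"jaw": 0.4},{"xyz": [-10.6,0.2,0],"twist": [0,0,-45],"jaw": 0.4},{"xyz": [-10.6,0.2,0],"twist": [0,0,-45],"jaw": 0.4},{"xyz": [-10.6,0.2,0],"twist": [0,0,-45],"jaw": 0.4},{"xyz": [-10.6,0.2,0],"twist": [0,0,-45],"jaw": 0.4},{"xyz": [-10.6,0.2,0],"twist": [0,0,-45],"jaw": 0.4},{"xyz": [-10.6,0.2,0],"twist": [0,0,-45],"jaw": 0.4}])

```text
time_s: 13.38
tool_pos: [0.5261, -0.0531, 0.314]
tool_rot: [180.0, -0.0, 45.0]
force: [0.6, -0.3, 0.1]
grip_width: 0.0521
grasp_force: 0.0
```

>>> servo_tool(plan=[{"xyz": [0,0,0],"twist": [0,0,-46],"jaw": 0.4},{"xyz": [0,0,0],"twist": [0,0,-46],"jaw": 0.4},{"xyz": [0,0,0],"twist": [0,0,-46],"jaw": 0.4},{"xyz": [0,0,0],"twist": [0,0,-46],"jaw": 0.4},{"xyz": [0,0,0],"twist": [0,0,-46],"jaw": 0.4},{"xyz": [0,0,0],"twist": [0,0,-46],"jaw": 0.4},{"xyz": [0,0,0],"twist": [0,0,-46],"jaw": 0.4},{"xyz": [0,0,0],"twist": [0,0,-46],"jaw": 0.4},{"xyz": [0,0,0],"twist": [0,0,-46],"jaw": 0.4}])

```text
time_s: 14.13
tool_pos: [0.5262, -0.0531, 0.3139]
tool_rot: [180.0, 0.0, 90.8]
force: [-0.1, 0.4, -0.2]
grip_width: 0.0524
grasp_force: 0.0
```

```bash
python3 - <<'E'
from h import *
snap('wrist','w6'); snap('side','s6')
o=env.get_obs(); print(o['tool_pos'],o['tool_rot'],o['time_s'],o['qpos'])
a=cv2.resize(cv2.imread('pics/raw_w6.png'),(440,330))
b=cv2.resize(cv2.imread('pics/raw_s6.png')[160:250,200:320],None,fx=4.8,fy=4.8,interpolation=cv2.INTER_CUBIC)[:, :]
b=cv2.resize(cv2.imread('pics/raw_s6.png')[160:250,200:310],(660,540),interpolation=cv2.INTER_CUBIC)
cv2.imwrite('pics/m6.png',b); cv2.imwrite('pics/m6w.png',cv2.resize(cv2.imread('pics/raw_w6.png'),None,fx=1.56,fy=1.56))
for z in(.07,.08,.09): print(z,proj('s6',[.526,-.053-.028,z])*6-[1200,960],proj('s6',[.526,-.053+.028,z])*6-[1200,960])
E
```

```text
[ 0.52619281 -0.05304095  0.31393044] [1.79990103e+02 8.26446807e-03 9.08885363e+01] 14.2333 [ 30.61426144   9.44543851 -30.10763837 106.01625444   5.18394557
  65.87159334  -0.38969762]
0.07 [351.39416948 162.93318505] [312.89896463 223.94750123]
0.08 [351.70459606 147.70662248] [313.02335171 208.51801273]
0.09 [352.01810387 132.32892401] [313.14901536 192.9301735 ]
```

View pics/m6.png

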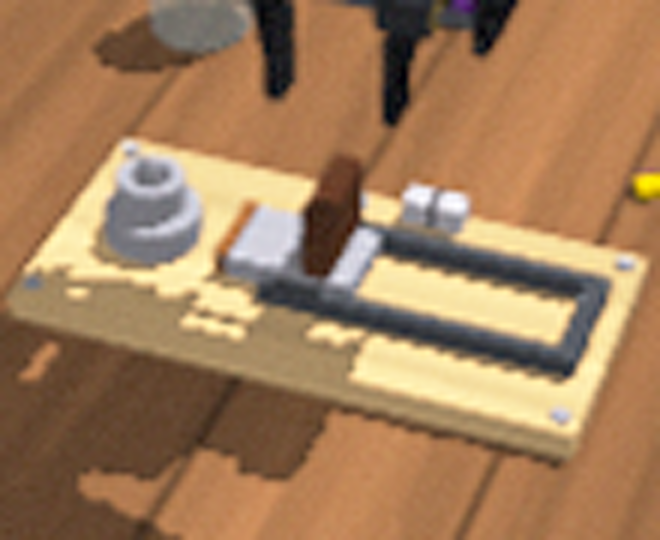

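Both rings are stacked home (narrow top at (152,172)), and the grip's top is at about z 0.079, so I'll grasp at z ≈ 0.06.

>>> servo_tool(plan=[{"xyz": [0,0,3],"twist": [0,0,0],"jaw": 0.4},{"xyz": [0,0,5],"twist": [0,0,0],"jaw": 0.4},{"xyz": [0,0,6.5],"twist": [0,0,0],"jaw": 0.4},{"xyz": [0,0,7.5],"twist": [0,0,0],"jaw": 0.4},{"xyz": [0,0,8.3],"twist": [0,0,0],"jaw": 0.4},{"xyz": [0,0,8.8],"twist": [0,0,0],"jaw": 0.4},{"xyz": [0,0,8.8],"twist": [0,0,0],"jaw": 0.4},{"xyz": [0,0,8.8],"twist": [0,0,0],"jaw": 0.4}])

```text
time_s: 14.9
tool_pos: [0.5265, -0.053, 0.2264]
tool_rot: [180.0, 0.0, 91.0]
force: [0.1, -0.7, 0.3]
grip_width: 0.0523
grasp_force: 0.0
```

>>> servo_tool(plan=[{"xyz": [0,0,0],"twist": [0,0,0],"jaw": 0.95},{"xyz": [0,0,0],"twist": [0,0,0],"jaw": 0.95},{"xyz": [0,0,0],"twist": [0,0,0],"jaw": 0.95},{"xyz": [0,0,0],"twist": [0,0,0],"jaw": 0.95},{"xyz": [0,0,0],"twist": [0,0,0],"jaw": 0.95},{"xyz": [0,0,0],"twist": [0,0,0],"jaw": 0.95},{"xyz": [0,0,0],"twist": [0,0,0],"jaw": 0.95},{"xyz": [0,0,0],"twist": [0,0,0],"jaw": 0.95}], newtons=45)

```text
time_s: 15.57
tool_pos: [0.5271, -0.0531, 0.2262]
tool_rot: [179.8, 0.0, 91.0]
force: [6.4, 0.0, -3.7]
grip_width: 0.0178
grasp_force: 45.0
```

```bash
python3 - <<'E'
from h import *
snap('top','t7'); snap('side','s7')
o=env.get_obs(); print(o['tool_pos'],o['force'],o['grip_width'],o['time_s'])
# top1 crop: pointer tip (250,284), mark plate mid line (278,352)
for z in (.03,.035,.04):
  p=back('top1',245+250/4.8,145+285/4.8,z); m=back('top1',245+262/4.8,145+352/4.8,z); print(z,p,m,m-p)
E
```

```text
[ 0.52712818 -0.05310755  0.22624259] [ 5.43273109 -0.98826565 -3.22293798] 0.017935764008304343 15.6667
0.03 [ 0.52867031 -0.1032385   0.03      ] [ 0.49100166 -0.10978088  0.03      ] [-0.03766865 -0.00654239  0.        ]
0.035 [ 0.52803591 -0.10265993  0.035     ] [ 0.49056886 -0.1091673   0.035     ] [-0.03746705 -0.00650737  0.        ]
0.04 [ 0.5274015  -0.10208136  0.04      ] [ 0.49013606 -0.10855371  0.04      ] [-0.03726544 -0.00647236  0.        ]
```

Gripped. The line is about 37 mm from the pointer, so I'll pull 36 mm gently and then look.

>>> servo_tool(plan=[{"xyz": [0,-0.5,0],"twist": [0,0,0],"jaw": 0.95},{"xyz": [0,-1,0],"twist": [0,0,0],"jaw": 0.95},{"xyz": [0,-1.5,0],"twist": [0,0,0],"jaw": 0.95},{"xyz": [0,-2,0],"twist": [0,0,0],"jaw": 0.95},{"xyz": [0,-2.5,0],"twist": [0,0,0],"jaw": 0.95},{"xyz": [0,-3,0],"twist": [0,0,0],"jaw": 0.95},{"xyz": [0,-3.4,0],"twist": [0,0,0],"jaw": 0.95},{"xyz": [0,-3.6,0],"twist": [0,0,0],"jaw": 0.95},{"xyz": [0,-3.6,0],"twist": [0,0,0],"jaw": 0.95},{"xyz": [0,-3.6,0],"twist": [0,0,0],"jaw": 0.95}])

```text
time_s: 16.5
tool_pos: [0.4915, -0.0537, 0.2262]
tool_rot: [179.7, -0.0, 91.0]
force: [8.0, 0.1, -7.4]
grip_width: 0.0176
grasp_force: 45.0
```

```bash
python3 - <<'E'
from h import *
snap('wrist','w8'); snap('side','s8'); snap('top','t8')
o=env.get_obs(); print(o['tool_pos'],o['force'],o['grip_width'],o['time_s'])
M=np.array([.490,-.109,.035])
out=[]
for f,w in (('t8',30),('s8',30),('w8',60)):
  u,v=proj(f,M).astype(int); print(f,u,v)
  im=cv2.copyMakeBorder(cv2.imread('pics/raw_'+f+'.png'),60,60,60,60,cv2.BORDER_CONSTANT)
  c=im[v+60-w:v+60+w,u+60-w:u+60+w]
  out.append(cv2.resize(c,(264,264),interpolation=cv2.INTER_CUBIC) if c.size and c.shape[0]==c.shape[1] else np.zeros((264,264,3),np.uint8))
cv2.imwrite('pics/m8.png',np.hstack(out))
E
```

```text
[ 0.49162392 -0.05366276  0.22624449] [ 8.24884779 -0.4987546  -7.27850358] 0.017904694461584582 16.65
t8 299 218
s8 271 193
w8 245 294
```

View pics/m8.png

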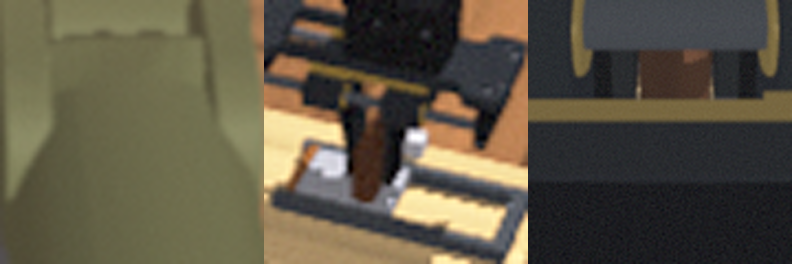

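All three views are blocked by the arm here, so I'll measure the pointer-to-line distance at sub-pixel level from the earlier unobstructed top pictures.

```bash
python3 - <<'E'
from h import *
for f in('top1','t4'):
  g=cv2.imread('pics/raw_'+f+'.png').astype(int)
  print(f,'pointer min-channel; cols 288-299, rows 200-228')
  for r in range(200,229): print(r,*['%4d'%g[r,c].min() for c in range(287,309)])
E
```

```text
top1 pointer min-channel; cols 288-299, rows 200-228
200   64   63   67   81  110  140  157  163  166  167  168  170  170  166  168  172  175  171  153  121   95   91
201   67   66   63   73  108  136  153  164  168  169  169  170  169  165  167  174  176  169  154  122   96   93
202   65   63   62   87  139  166  179  187  189  188  178  171  169  166  166  171  175  170  156  123   97   92
203   65   62   66  111  181  210  218  218  220  222  205  186  172  167  166  173  175  170  158  124   96   93
204   64   61   71  127  193  216  219  215  218  225  219  194  176  167  167  173  176  171  157  124   97   92
205   60   57   81  132  180  201  204  203  206  208  193  176  171  167  167  171  176  171  157  123   96   89
206   80   71   85  113  135  154  165  167  170  171  169  169  169  166  166  171  175  170  153  120   93   86
207  144  112  101  108  119  141  156  159  163  165  167  170  169  167  167  171  175  171  154  122   91   88
208  198  145  108  110  118  139  154  163  168  168  169  169  168  167  165  171  174  172  161  128   94   88
209  210  152  110  1
[... 4915 characters left out ...]
9  184  114   96
223  109   93  102  114  116  123  146  161  169  166  147  129  155  231  246  245  244  245  244  189  113   96
224  111   93  103  115  117  124  147  164  167  168  165  160  169  226  242  242  242  244  237  178  112   96
225  109   94  102  113  115  125  146  163  167  170  169  169  165  175  184  187  189  189  182  145  107   97
226  111   94  105  115  117  127  148  163  166  169  168  170  166  160  158  163  169  169  164  137  108  100
227  110   96  108  117  118  131  150  162  167  169  168  170  168  165  162  166  173  174  167  142  110  100
228  109   98  109  117  118  131  150  162  166  168  169  170  168  165  162  168  174  174  166  143  111   99
```

```bash
python3 - <<'E'
from h import *
j=np.array([1,.0135])/np.hypot(1,.0135)
for zp in(.026,.031,.036):
  for zm in(.031,.036):
    p=back('t4',296.5,203.65,zp); m=back('t4',299.5,217.73,zm); print(zp,zm,(p-m)[:2]@j,m[:2],p[:2])
# mark absolute vs tool pose; wide ring/screws offset of top cam
print(proj('s6',[.49,-.109,.03]),proj('s6',[.49,-.109,.04]))
g=cv2.imread('pics/raw_s6.png').min(2)
for r in range(186,204): print(r,*['%4d'%x for x in g[r,264:284]])
# s8: pointer maybe
E
```

```text
0.026 0.031 0.0387014568057984 [ 0.49253318 -0.1094436 ] [ 0.5311394  -0.10212784]
0.026 0.036 0.03913461853928053 [ 0.49209171 -0.10883116] [ 0.5311394  -0.10212784]
0.031 0.031 0.03806435236471708 [ 0.49253318 -0.1094436 ] [ 0.53049454 -0.10155766]
0.031 0.036 0.0384975140981992 [ 0.49209171 -0.10883116] [ 0.53049454 -0.10155766]
0.036 0.031 0.03742724792363575 [ 0.49253318 -0.1094436 ] [ 0.52984968 -0.10098747]
0.036 0.036 0.03786040965711787 [ 0.49209171 -0.10883116] [ 0.52984968 -0.10098747]
[271.7311613  194.65529693] [271.84475138 192.22234093]
186   80   84   86   76   81   78   76   81   84   84   89   82   88   84   82   81   87   90   89   90
187   81   82   86   72   77   76   80   83   76   84   89   84   84   85   87   84   81   90   90   89
188   81   81   76   72   79   69   83   86   84   85   90   84   87   83   83   86   89   86   92   92
189   83   81   76   73   71   75   76   74   80   83   89   82   86   89   81   87   90   87   88   92
190   82   80   78   69  125  129   88   71   78   82   85   80   79   84   84   89   87   87   89   92
191   80   73   68  10
[... 629 characters left out ...]
1  123  119   96  115  147  145  136  146  168  162  161  157  154  150  142
198  103  103  101   99  101  105  100   97  102  114  132  134  150  164  166  160  163  169  166  163
199   63   75   86   98   97  100  100  106   98   98  103  127  153  166  161  162  157  162  158  160
200   47   57   62   68   70   77   82   91  100  101  103  112  128  136  146  152  160  163  160  162
201   46   46   52   57   52   59   58   66   74   75   80   83  104  104  119  118  124  129  139  147
202   75   74   62   56   49   43   52   50   49   56   60   68   68   70   71   79   89  103  110  122
203  158  120   84   80   75   76   69   65   54   49   51   48   57   53   60   62   69   71   72   88
```

```bash
python3 - <<'E'
from h import *
G={f:cv2.resize(cv2.imread(f'pics/raw_{f}.png').astype(np.float32),None,fx=10,fy=10,interpolation=cv2.INTER_CUBIC) for f in('side1','s6','s7','s8')}
def red(f): g=G[f]; return g[:,:,2]-g[:,:,0]   # orange jaw stands out
x0,y0,x1,y1=233,190,262,212   # jaw + carriage front, left of the fingers
for a,b in(('side1','s6'),('s6','s7'),('s6','s8'),('s7','s8')):
  for nm,fn in(('red',red),('col',lambda f:G[f])):
    for X1 in (248,255):
      T=fn(a)[y0*10:y1*10,x0*10:X1*10]
      S=fn(b)[(y0-12)*10:(y1+12)*10,(x0-12)*10:(X1+22)*10]
      r=cv2.matchTemplate(S,T,cv2.TM_CCOEFF_NORMED); _,v,_,l=cv2.minMaxLoc(r)
      print(a,b,nm,X1,'shift px',l[0]/10-12,l[1]/10-12,round(v,3))
A=np.array([.565,-.053,.033])
for d in(.034,.035,.036,.037,.038): print(d,proj('s6',A-[d,d*.0135,0])-proj('s6',A))
E
```

```text
side1 s6 red 248 shift px 0.1999999999999993 -0.09999999999999964 0.987
side1 s6 red 255 shift px 0.1999999999999993 -0.09999999999999964 0.987
side1 s6 col 248 shift px 0.09999999999999964 0.0 0.988
side1 s6 col 255 shift px 0.09999999999999964 0.0 0.993
s6 s7 red 248 shift px 0.0 0.0 0.971
s6 s7 red 255 shift px 0.0 0.09999999999999964 0.905
s6 s7 col 248 shift px 0.40000000000000036 -0.3000000000000007 0.755
s6 s7 col 255 shift px -0.3000000000000007 0.09999999999999964 0.772
s6 s8 red 248 shift px 10.100000000000001 2.9000000000000004 0.767
s6 s8 red 255 shift px 10.100000000000001 2.6999999999999993 0.743
s6 s8 col 248 shift px 10.0 2.9000000000000004 0.667
s6 s8 col 255 shift px 9.600000000000001 2.6999999999999993 0.729
s7 s8 red 248 shift px 10.399999999999999 2.3000000000000007 0.792
s7 s8 red 255 shift px 10.399999999999999 2.3000000000000007 0.816
s7 s8 col 248 shift px 9.899999999999999 2.5 0.855
s7 s8 col 255 shift px 10.399999999999999 2.3000000000000007 0.896
0.034 [9.95018312 2.38204326]
0.035 [10.24508114  2.45264094]
0.036 [10.54010848  2.52326958]
0.037 [10.83526525  2.5939292 ]
0.038 [11.13055151  2.66461983]
```

The slide is at about 35.4 mm and the line at about 38 mm, so I'll pull 2.6 mm more and hold.

>>> servo_tool(plan=[{"xyz": [0,-0.13,0],"twist": [0,0,0],"jaw": 0.95},{"xyz": [0,-0.26,0],"twist": [0,0,0],"jaw": 0.95},{"xyz": [0,-0.26,0],"twist": [0,0,0],"jaw": 0.95},{"xyz": [0,-0.26,0],"twist": [0,0,0],"jaw": 0.95},{"xyz": [0,-0.26,0],"twist": [0,0,0],"jaw": 0.95},{"xyz": [0,-0.26,0],"twist": [0,0,0],"jaw": 0.95},{"xyz": [0,-0.26,0],"twist": [0,0,0],"jaw": 0.95}])

```text
time_s: 17.23
tool_pos: [0.4891, -0.0537, 0.2262]
tool_rot: [179.7, -0.0, 91.0]
force: [9.3, 0.5, -6.7]
grip_width: 0.0177
grasp_force: 45.0
```

```bash
python3 - <<'E'
from h import *
snap('side','s9')
o=env.get_obs(); print(o['tool_pos'],o['force'],o['grip_width'],o['grasp_force'],o['time_s'])
G={f:cv2.resize(cv2.imread(f'pics/raw_{f}.png').astype(np.float32),None,fx=10,fy=10,interpolation=cv2.INTER_CUBIC) for f in('s8','s9')}
r=cv2.matchTemplate(G['s9'][1800:2250,2350:2900],G['s8'][1930:2120,2430:2650],cv2.TM_CCOEFF_NORMED); l=cv2.minMaxLoc(r); print(l[3][0]/10-8,l[3][1]/10-13,l[1])
E
```

```text
[ 0.48911807 -0.05369554  0.22625528] [ 8.00387702 -0.30006396 -7.67390002] 0.01774174933739241 45.033379983797204 17.2833
0.6999999999999993 0.09999999999999964 0.987450361251831
```

```bash
python3 -c "
from cell import env
print(env.sign_off())"
```

```text
the job is handed in; nothing more can be done
None
```

The job is handed in: both rings are on the post, wide then narrow, and the arm is holding the jaw at about 38 mm of travel, where I measured the line to be. The arm hid the pointer at the end, so I set that last position from earlier pictures (about 1 mm uncertain) and did not see the pointer meet the line.

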